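Hold the hidden bolt head behind the microscope bracket

TASK

The slow nut driver on the front of the microscope stand's upright bracket is turning the nut, and the bolt just spins along with it. Reach down into the narrow gap behind the bracket, take the hidden hexagon bolt head between the fingers, push the bolt towards the bracket until you feel it seat fully home, and keep the head from turning. Finish while still holding the head like this (do not let go), and leave the loose things on the stand and desk where they are.

Things in the scene. Friction and masses are not known exactly. Their poses are not given: they have to be found in the camera images.
- stand: cream base of a microscope stand, fixed on the desk; place and yaw (within 0.4 rad) vary. Origin on the desk, below the bolt axis, in the plane of the bracket's rear face; x points from bracket to rear (roughly away from the robot), y along the bracket, z up. Base plate: x -190 to 100 mm, y -120 to 120 mm, top 20 mm above the desk
- bracket_top (a point): middle of the top edge of the upright aluminium bracket plate, 112 mm above the desk. The plate spans x -10 to 0 mm and y -55 to 55 mm of the stand. Axes as the stand's
- rib_top (a point): middle of the top of the cream rear rib, 78 mm above the desk; the rib spans x 50 to 72 mm and y -75 to 75 mm of the stand. The gap between bracket and rib is 50 mm wide in x and open above and at both y ends
- driver_top (a point): top of the grey nut driver, 42 mm thick, 106 mm above the desk, lying along the bolt axis in front of the bracket, body and turning socket together x -163 to -20 mm of the stand
- bolt: steel hexagon bolt head behind the bracket: 24 mm across flats, 27.7 across corners, 14 long. Origin: middle of the head, on the bolt axis, 85 mm above the desk, along the stand's x. Its x is that axis, to the rear; y and z turn with it, flats face its z and every 60 degrees. A collar 18 mm across, 10 long joins head and bracket: bolt home = middle of head 17 mm behind bracket
- bolt_slide (a joint): how far the bolt stands out from its seat, m: 0 = fully home (collar on the bracket), at most 0.016, starts at 0.007 to 0.014. It slides along the stand's x with about 3 N of friction, stays where it is left and stops hard at 0
- bolt_turn (a joint): turning angle of the bolt about its axis, rad; starts anywhere from 0 to 3. The driver turns it steadily (growing) at about 0.35 rad/s with about 0.1 N m while nothing holds the head. Gripped across the head, it turns on until two flats lie on the fingers and then stalls; the driver keeps pulling
- spare_nut: spare loose hexagon nut, 24 mm across flats, 12 mm thick, lying on the stand's base; origin at the centre of its underside; a bystander
- clamp_knob: small black clamp knob, 28 mm across, 30 mm tall, on the stand's base; origin at the centre of its underside; a bystander
- tape_roll: roll of tape lying flat, 64 mm across, 19 mm tall; origin at the centre of its underside; a bystander
- mouse: black computer mouse, 105 x 60 x 34 mm; origin at the centre of its underside; a bystander
- specimen_jar: clear specimen jar with white cap, 48 mm across, 65 mm tall; origin at the centre of its underside; a bystander
- screwdriver: screwdriver, 180 mm long, lying on the desk; origin under the middle of the tool; a bystander
- parts_dish: white ceramic dish, 80 mm across, 22 mm tall; origin at the centre of its underside; a bystander

How it is judged:
By the outcome, as a careful person would: the job done as asked, in the order asked, and still so for the second after the job is handed in, while the arm keeps its last pose, push and grip.
It also fails if it takes over 29 s, if anything falls off the work surface, if the arm or the gripper's body presses on something with over 40 N, if the wrist force passes 120 N, or if a joint passes its speed limit or range.

ROBOT

A 6-joint arm with a two-finger parallel gripper is mounted at the origin on the work surface. World frame = base frame: x ahead of the robot, y to its left, z up, the work surface at z = 0. Lengths are in mm, angles in rad, forces in N, time in s.
With the tool pointing down it reaches from about 350 to 875 mm from the base axis. Payload 4.2 kg.
Tool frame: the origin (TCP) lies on the centre line of the jaws, within the pads' length; the fingertips stand 25 mm ahead of it and the grasp point (between the pads) lies 6 mm ahead of it; z points along the fingers, y is the direction in which the jaws open and shut (so a half turn about z gives the same grasp; the last joint's range is limited). The gripper opens to 85 mm and grips with 20 to 120 N. Pads are 22 mm wide; open, the fingers measure 114 mm over their backs; the gripper's body (76 mm by 85 mm) begins 54 mm behind the grasp point. The pads swing forward as they close: fully open they stand 13 mm farther back than shut.
Start: joints at [-1.041, 0.385, 0.008, 0, -1.194, -0.259], TCP at [167.205, -602.197, 232.112] pointing down, gripper open.
Joint ranges: [-3.14, 3.14], [-1.21, 2.06], [-1.07, 1.41], [-3.16, 2.05], [-2.99, -0.16], [-3.1, 3.1]. Speed limits (rad/s): [2.79, 2.79, 3.14, 3.14, 3.14, 3.14].

INTERFACE

Orientations are given as a unit quaternion [x, y, z, w].
In Python, from bench import arm gives the robot as it stands.
- The arm moves only by the tool drive_tool, never from a script. Its argument "plan" is a list of rows, each a list of 2 entries, a list of its own where there are three numbers: the shift along the tool's x, y, z in m, then the turn about the tool's z in degrees. A call has 1 to 12 rows; each row shifts and turns the commanded pose from where the row before left it, along the tool's axes as they then stand; what a row does not reach is not made up. A row lasts 1/8 s, in which the tool goes at most 62.5 mm and 10.7 degrees, less where a joint would pass 70% of its speed; a pose out of reach is approached as far as the arm can. A call with a gripper value outside its range is refused whole. "fingers" is the closure, from -1 (fully open) to 1 (shut), so that 0 is half open, set as the call begins (left out, the last holds). The fingers move at their own pace and stop on an object; the grip force is fixed at half the most. Time passes only in rows, so rows that do not move let the fingers close. It gives the time, the measured TCP pose, the force and the opening at its end, in the units of the state.
- arm.read_state(): the state, without advancing time (a new reading comes with each control period).
- arm.get_image(name): name is "scene" or "top"; returns a dict with "image" (480x640x3 uint8, red, green, blue), "K" (3x3 intrinsics, pixels), "dist" ([k1, k2, p1, p2, k3] as OpenCV has them; the pictures are not rectified), "R" (3x3) and "t" (3): a world point X has camera coordinates R X + t. Camera axes: x right, y down, z forward; pixel columns grow to the right and rows downward; lengths in mm; the calibration is good to about 2 mm. A picture is of the moment at which its call begins. There is no depth.
- arm.job_done(): hands the job in, once; it reports no verdict.
The state is a dict: "clock": time; "joints": joint angles; "joint_vel": joint speeds; "joint_efforts": joint torques, N m; "position": TCP position; "ee_rot": TCP orientation; "contact_force": force on the tool from outside, world axes, zero at the start; "wrist_torque": the same for the moment, N m; "gripper_width": finger opening in mm.
Only numpy, scipy, OpenCV 4.12 (cv2) and the standard library are available. Lean on these libraries where they do the work, as an engineer would, in place of code of your own. Each camera call takes 0.05 s, during which the arm holds its last target.

## Working session

There is one attempt and no reset: what is moved stays moved. The work goes in short steps, Python scripts to look and compute and a tool call to move; the robot and the scene stay as the last step left them, time stands still between calls to the robot, and variables do not carry over. Pictures are saved under pics/ and viewed, and the job is handed in when it is done.

Besides the shell and the picture viewer there is one more tool, called after "Emit:" as a command line: name --argument value ..., lists and objects as JSON in quotes. drive_tool: Moves the arm, as the interface text tells. Its arguments: {"type":"object","properties":{"plan":{"type":"array"},"fingers":{"type":"number"}},"required":["plan"]}

```bash
mkdir -p pics
python3 - <<'E'
from bench import arm
import cv2,pickle
print(arm.read_state())
for n in("scene","top"):
    d=arm.get_image(n); pickle.dump(d,open(n+'.pkl','wb'))
    cv2.imwrite(f'pics/{n}0.png',d["image"][:,:,::-1])
    print(n,d["K"],d["dist"],d["R"],d["t"])
E
```

```text
{'clock': 0.0, 'joints': array([-1.04140201e+00,  3.85559756e-01,  6.62278246e-03, -5.20467562e-04,
       -1.19396415e+00, -2.58585194e-01]), 'joint_vel': array([-1.18458019e-03,  5.88663298e-04,  4.25923121e-04, -3.82225100e-04,
       -1.91572260e-05,  8.87046166e-04]), 'joint_efforts': array([-3.51208973e-04, -3.92288733e+01,  1.88398308e+01,  4.18632612e+00,
       -4.58140639e-03, -5.44641921e-06]), 'position': array([ 167.05710813, -601.66150692,  231.01525346]), 'ee_rot': array([-1.34895964e-01,  9.90859179e-01,  1.06461697e-03, -1.80647163e-04]), 'contact_force': array([-0.29571408, -0.53507843, -0.19547223]), 'wrist_torque': array([ 0.04805853, -0.01808259, -0.04321167]), 'gripper_width': 85.36957760291759}
scene [[539.51069174   0.         323.29955711]
 [  0.         539.51069174 236.31117232]
 [  0.           0.           1.        ]] [0.0454472 0.        0.        0.        0.       ] [[-0.1711223   0.98522572 -0.00688736]
 [ 0.79489094  0.13392638 -0.59178722]
 [-0.58212159 -0.10674269 -0.80606479]] [ 114.70636861 -337.76088796 1659.06463383]
top [[464.98910262   0.         322.5983123 ]
 [  0.         464.98910262 235.0412411 ]
 [  0.           0.           1.        ]] [0.0152331 0.        0.        0.        0.       ] [[-0.00486635 -0.99983815  0.01732028]
 [-0.98033073  0.00135257 -0.1973571 ]
 [ 0.19730173 -0.01794001 -0.98017865]] [ -43.11640455  521.23561104 1296.1655354 ]
```

View pics/scene0.png

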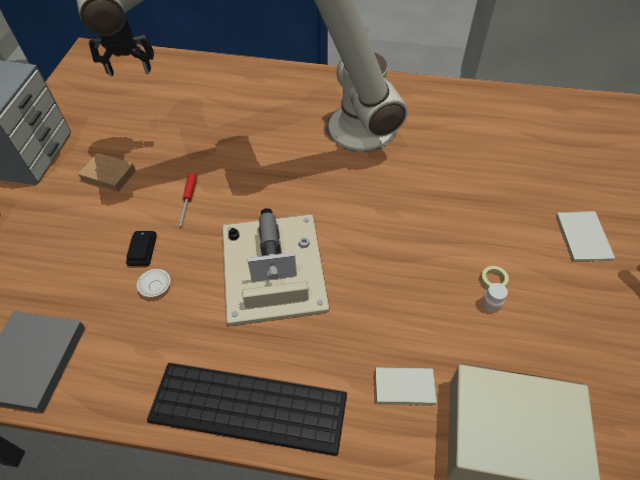

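View pics/top0.png

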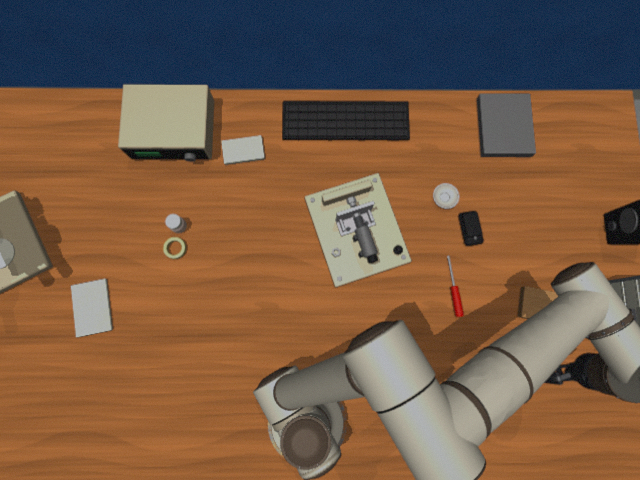

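Run:
```python
import cv2
a=cv2.imread('pics/scene0.png')[205:330,210:340]; cv2.imwrite('pics/s_c.png',cv2.resize(a,None,fx=4.6,fy=4.6,interpolation=cv2.INTER_CUBIC))
a=cv2.imread('pics/top0.png')[170:290,295:420]; cv2.imwrite('pics/t_c.png',cv2.resize(a,None,fx=4.8,fy=4.8,interpolation=cv2.INTER_CUBIC))
```

```text
(no output)
```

View pics/s_c.png

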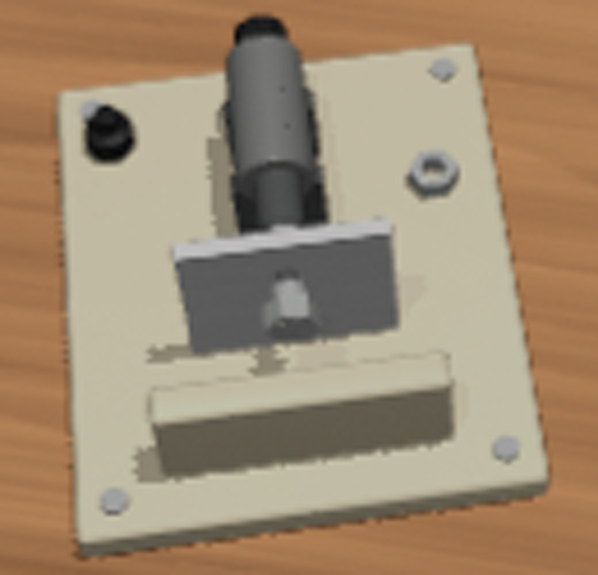

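View pics/t_c.png

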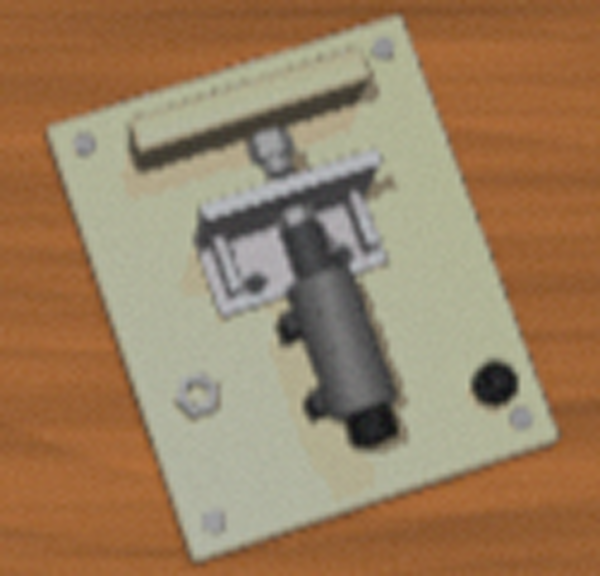

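The scene crop shows the bracket's top edge from (178,263) to (393,237), the rib top, and the bolt head at about (292,300). The top crop shows the head at about (270,148). Next I fit the stand pose from the corners.

```bash
cat > h.py <<'E'
import numpy as np,cv2,pickle
from scipy.optimize import least_squares
S=[((-190,-120,20),(60,95)),((-190,120,20),(472,46)),((100,120,20),(548,478)),((100,-120,20),(78,543)),((0,-55,112),(178,263)),((0,55,112),(393,237)),((-10,-55,112),(172,247)),((-10,55,112),(389,221)),((50,-75,78),(150,391)),((50,75,78),(446,354)),((72,-75,78),(156,424)),((72,75,78),(452,384))]
T=[((100,120,20),(48,130)),((100,-120,20),(402,14)),((-190,-120,20),(558,438)),((-190,120,20),(196,560)),((0,55,112),(203,207)),((0,-55,112),(380,153)),((72,75,78),(137,115)),((72,-75,78),(360,50)),((50,75,78),(133,152)),((50,-75,78),(370,85))]
cam={n:pickle.load(open(n+'.pkl','rb')) for n in('scene','top')}
def W(p,P):
    c,s=np.cos(p[2]),np.sin(p[2]);P=np.asarray(P,float)
    return np.c_[p[0]+c*P[:,0]-s*P[:,1],p[1]+s*P[:,0]+c*P[:,1],P[:,2]]
def proj(n,X):
    d=cam[n];return cv2.projectPoints(np.asarray(X,float).reshape(-1,3),cv2.Rodrigues(d["R"])[0],d["t"],d["K"],d["dist"])[0][:,0]
sS=np.array([[210+u/4.6-.4,205+v/4.6-.4] for _,(u,v) in S]);sT=np.array([[295+u/4.8-.4,170+v/4.8-.4] for _,(u,v) in T])
fs=lambda p:proj('scene',W(p,[a for a,_ in S]))-sS
ft=lambda p:proj('top',W(p,[a for a,_ in T]))-sT
E
python3 - <<'E'
from h import *
np.set_printoptions(precision=2,suppress=True)
for nm,f in(('s',lambda p:fs(p).ravel()),('t',lambda p:ft(p).ravel()),('both',lambda p:np.r_[fs(p).ravel(),ft(p).ravel()])):
    r=least_squares(f,[550,-100,-.2],loss='soft_l1');print(nm,r.x,r.x[2]);
p=r.x;print(fs(p),ft(p))
# bolt head candidates in crops
for s in (0,7,14):
  for z in(85,97):
    q=W(p,[(17+s+k,0,z) for k in(-7,7)])
    print(s,z,((proj('scene',q)+.4-[210,205])*4.6).ravel(),((proj('top',q)+.4-[295,170])*4.8).ravel())
E
```

```text
s [ 595.29 -133.08    0.32] 0.3194573825385623
t [ 590.14 -134.8     0.32] 0.31814309814864977
both [ 593.29 -133.8     0.32] 0.3191682501203281
[[-0.79 -1.41]
 [ 0.57 -1.62]
 [ 0.81  0.09]
 [-0.18 -0.01]
 [-1.11 -0.78]
 [ 0.03 -1.17]
 [-0.09 -0.89]
 [ 0.39 -1.22]
 [-0.65 -1.1 ]
 [ 0.38 -1.6 ]
 [-1.4   0.07]
 [ 0.32  0.04]] [[-1.02 -1.53]
 [-0.19 -1.07]
 [ 0.78 -0.29]
 [-0.84  0.14]
 [-0.87 -1.15]
 [-0.81 -1.81]
 [-2.23  0.11]
 [ 0.02 -1.87]
 [ 1.02 -0.63]
 [ 0.48 -2.3 ]]
0 85 [289.76 291.64 292.31 314.85] [278.39 169.14 270.67 147.66]
0 97 [287.79 278.59 290.34 301.9 ] [280.02 163.85 272.23 142.19]
7 85 [291.03 303.2  293.59 326.57] [274.53 158.39 266.83 136.95]
7 97 [289.06 290.21 291.63 313.66] [276.12 153.01 268.35 131.39]
14 85 [292.31 314.85 294.89 338.37] [270.67 147.66 262.99 126.26]
14 97 [290.34 301.9  292.93 325.51] [272.23 142.19 264.48 120.61]
```

Run:
```python
from h import *
def ov(n,p,off,size,sc,out,org=None):
    img=cam[n]["image"][:,:,::-1][off[1]:off[1]+size[1],off[0]:off[0]+size[0]]
    a=cv2.resize(img,None,fx=sc,fy=sc,interpolation=cv2.INTER_CUBIC)
    def L(P,c):
        q=((proj(n,W(p,P))-off+.5)*sc).astype(int);cv2.polylines(a,[q.reshape(-1,1,2)],True,c,1)
    L([(-190,-120,20),(-190,120,20),(100,120,20),(100,-120,20)],(0,0,255))
    L([(-10,-55,112),(-10,55,112),(0,55,112),(0,-55,112)],(0,0,255))
    L([(0,-55,112),(0,55,112),(0,55,20),(0,-55,20)],(255,0,255))
    L([(50,-75,78),(50,75,78),(72,75,78),(72,-75,78)],(0,255,0))
    cv2.imwrite(out,a)
ov('scene',(595.3,-133.1,.319),[215,205],[120,120],4.9,'pics/so.png')
ov('top',(590.1,-134.8,.318),[300,170],[118,120],4.9,'pics/to.png')
```

```text
(no output)
```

View pics/so.png

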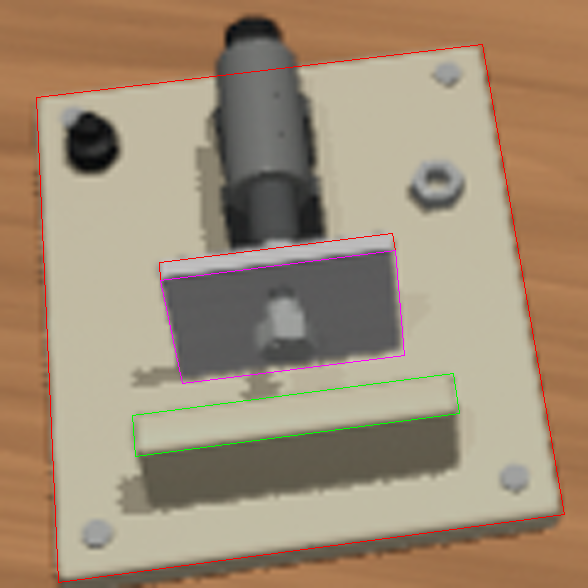

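View pics/to.png

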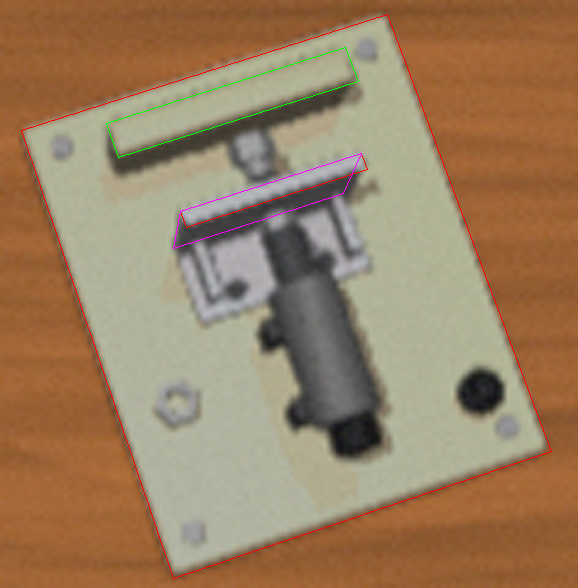

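```bash
cat > rel.py <<'E'
import sys
from h import *
from bench import arm
from scipy.spatial.transform import Rotation as Ro
P0=(592.7,-134,.319)
def rel(tgt,P0=P0):
    s=arm.read_state();R=Ro.from_quat(s["ee_rot"]).as_matrix()
    w=W(P0,[tgt])[0];d=R.T@(w-s["position"])
    yd=np.array([-np.sin(P0[2]),np.cos(P0[2]),0]);yt=R.T@yd
    c,sn=np.cos(P0[2]),np.sin(P0[2]);dp=s["position"]-[P0[0],P0[1],0]
    print("t",s["clock"],"stand pos",np.round([c*dp[0]+sn*dp[1],-sn*dp[0]+c*dp[1],dp[2]],1))
    print("shift tool mm",d.round(1),"turn deg",np.degrees(np.arctan2(-yt[0],yt[1])).round(2),"F",s["contact_force"].round(1),"w",round(s["gripper_width"],1),"tilt",R[:,2].round(3))
E
python3 -c "
from rel import *
rel((28,0,200))"
```

```text
t 0.1 stand pos [-550.8 -310.6  231.1]
shift tool mm [-563.1  338.2   31.7] turn deg -2.77 F [ 0.6 -0.2  0.2] w 85.1 tilt [-0.001  0.002 -1.   ]
```

Emit:
drive_tool --plan '[[[-0.048,0.026,0],-2.8],[[-0.048,0.026,0],0],[[-0.048,0.026,0],0],[[-0.048,0.026,0],0],[[-0.048,0.026,0],0],[[-0.048,0.026,0],0],[[-0.048,0.026,0],0],[[-0.048,0.026,0],0],[[-0.048,0.026,0],0],[[-0.048,0.026,0],0],[[-0.048,0.026,0],0],[[-0.048,0.026,0],0]]' --fingers 0

```text
clock: 1.6
position: [618.7, -125.3, 231.7]
ee_rot: [-0.159, 0.987, 0.0, -0.0]
contact_force: [0.7, -0.8, 0.1]
gripper_width: 42.3
```

```bash
python3 -c "
from rel import *
rel((28,0,175))"
```

```text
t 1.6 stand pos [2.740e+01 1.000e-01 2.317e+02]
shift tool mm [-0.7 -0.1 56.7] turn deg 0.04 F [ 0.7 -0.8  0.1] w 42.3 tilt [-0.001  0.    -1.   ]
```

Emit:
drive_tool --plan '[[[0,0,0.04],0],[[0,0,0.04],0],[[0,0,0],0]]'

```text
clock: 1.98
position: [615.3, -126.6, 148.1]
ee_rot: [-0.159, 0.987, 0.001, -0.004]
contact_force: [0.2, -0.5, 0.7]
gripper_width: 42.5
```

Run:
```python
from rel import *
rel((28,0,91))
p=arm.read_state()["position"]
for n,off in(('scene',[215,185]),('top',[300,150])):
    d=arm.get_image(n)
    a=d["image"][:,:,::-1][off[1]:off[1]+120,off[0]:off[0]+140]
    a=cv2.resize(a,None,fx=4.9,fy=4.9,interpolation=cv2.INTER_CUBIC)
    for P,c in((p-[0,0,25],(0,0,255)),(p,(0,255,0))):
        q=((proj(n,P)[0]-off+.5)*4.9).astype(int);cv2.circle(a,tuple(map(int,q)),3,c,-1)
    cv2.imwrite(f'pics/{n}1.png',a)
```

```text
t 1.975 stand pos [ 2.380e+01 -1.000e-01  1.481e+02]
shift tool mm [-4.7 -0.1 57.1] turn deg 0.02 F [ 0.2 -0.5  0.7] w 42.5 tilt [-0.009  0.    -1.   ]
```

View pics/scene1.png

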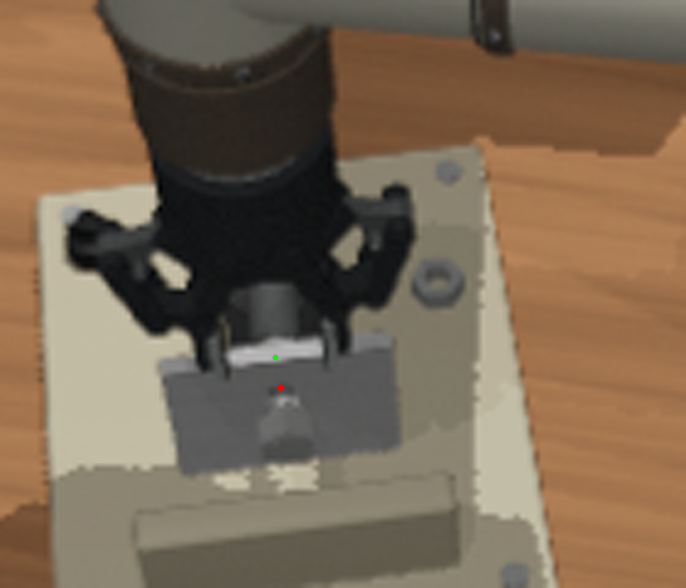

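View pics/top1.png

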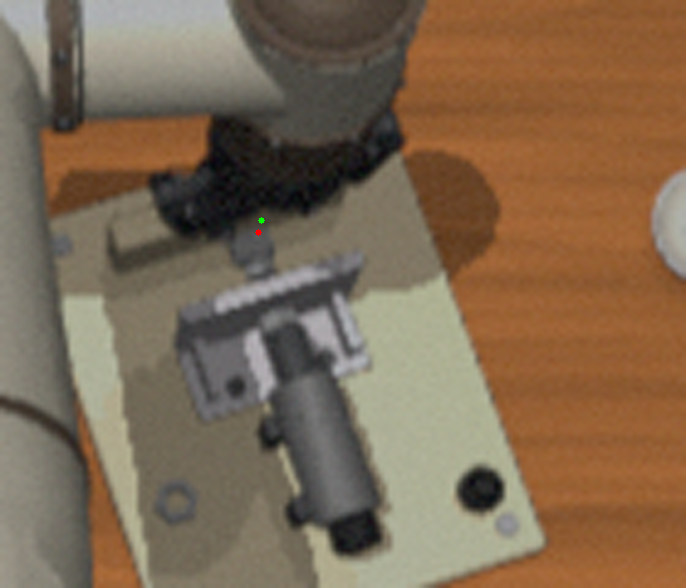

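Run:
```python
from rel import *
rel((28,0,91))
p=arm.read_state()["position"]
n,off='scene',[240,235]
d=arm.get_image(n)
a=d["image"][:,:,::-1][off[1]:off[1]+55,off[0]:off[0]+65].astype(float)
a=np.clip((a/255)**.5*255*1.1,0,255).astype(np.uint8)
a=cv2.resize(a,None,fx=10,fy=10,interpolation=cv2.INTER_CUBIC)
c,s=np.cos(.319),np.sin(.319)
ex=np.array([c,s,0]);ey=np.array([-s,c,0])
# expected tip boxes with retract 0..8: rear-face tip line of each finger inner edge
for rt,col in((0,(0,0,255)),(8,(0,255,255))):
  for sy in(-1,1):
    for sx in(-11,11):
      q=((proj(n,p-[0,0,25-rt]+ex*sx+ey*21*sy)[0]-off+.5)*10).astype(int);cv2.circle(a,tuple(map(int,q)),3,col,-1)
cv2.imwrite('pics/s2.png',a)
```

```text
t 2.075 stand pos [ 26.6  -1.6 153. ]
shift tool mm [-1.4  1.7 62. ] turn deg 0.06 F [-0.2  0.5  1.4] w 42.9 tilt [ 0.001 -0.001 -1.   ]
```

View pics/s2.png

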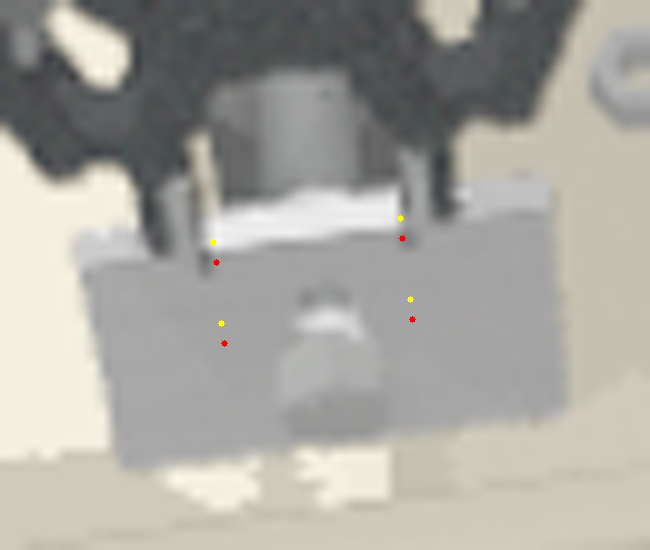

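Run:
```python
from rel import *
p=arm.read_state()["position"];print(p)
n,off='top',[322,165]
d=arm.get_image(n)
a=d["image"][:,:,::-1][off[1]:off[1]+50,off[0]:off[0]+65].astype(float)
a=np.clip((a/255)**.4*255*1.1,0,255).astype(np.uint8)
a=cv2.resize(a,None,fx=10,fy=10,interpolation=cv2.INTER_CUBIC)
c,s=np.cos(.319),np.sin(.319)
ex=np.array([c,s,0]);ey=np.array([-s,c,0])
for rt,col in((0,(0,0,255)),(8,(0,255,255))):
  for sy in(-1,1):
    for sx in(-11,11):
      q=((proj(n,p-[0,0,25-rt]+ex*sx+ey*21*sy)[0]-off+.5)*10).astype(int);cv2.circle(a,tuple(map(int,q)),3,col,-1)
cv2.imwrite('pics/t2.png',a)
```

```text
[ 619.05835202 -127.20206918  154.00015287]
```

View pics/t2.png

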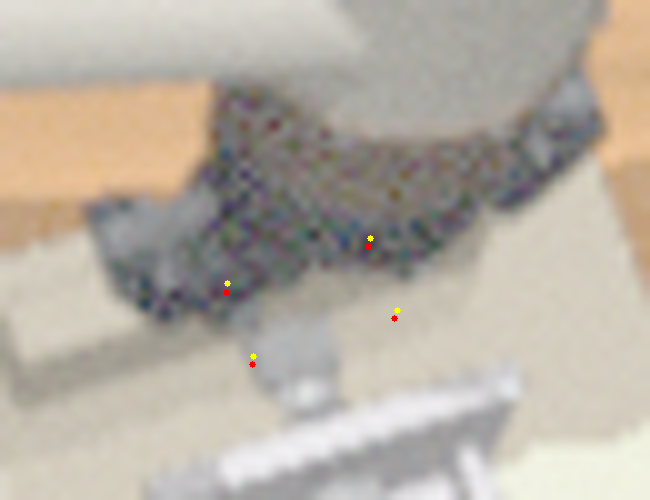

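Run:
```python
from rel import *
p=np.array([167.06,-601.66,231.0]);R=Ro.from_quat([-.134896,.990859,.001,-.0002]).as_matrix()
n,off='scene',[75,0]
a=cam[n]["image"][:,:,::-1][off[1]:off[1]+85,off[0]:off[0]+95].astype(float)
a=np.clip((a/255)**.5*255*1.1,0,255).astype(np.uint8)
k=6.5
a=cv2.resize(a,None,fx=k,fy=k,interpolation=cv2.INTER_CUBIC)
for rt,col in((0,(0,0,255)),(13,(0,255,255)),(25,(0,255,0))):
  for sy in(-1,1):
    for sx in(-11,11):
      q=((proj(n,p+R@np.array([sx,42.5*sy,25-rt]))[0]-off+.5)*k).astype(int);cv2.circle(a,tuple(map(int,q)),3,col,-1)
cv2.imwrite('pics/s3.png',a)
```

```text
(no output)
```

View pics/s3.png

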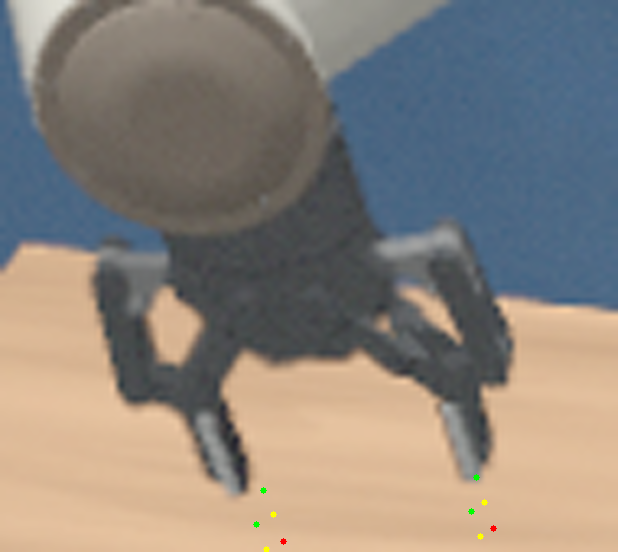

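Run:
```python
from rel import *
p=np.array([167.06,-601.66,231.0]);R=Ro.from_quat([-.134896,.990859,.001,-.0002]).as_matrix()
print("base",proj('scene',[(0,0,0)]),proj('top',[(0,0,0)]))
for z in(-48,-60,-80,-100): print(z,((proj('scene',[p+R@np.array([-38.,0,z]),p+R@np.array([0.,0,z])])-[75,0]+.5)*6.5).round(0).tolist())
n,off='top',[540,345];k=7
a=cam[n]["image"][:,:,::-1][off[1]:off[1]+60,off[0]:off[0]+80].astype(float)
a=np.clip((a/255)**.5*255*1.1,0,255).astype(np.uint8)
a=cv2.resize(a,None,fx=k,fy=k,interpolation=cv2.INTER_CUBIC)
for rt,col in((0,(0,0,255)),(13,(0,255,255)),(40,(0,255,0))):
  for sy in(-1,1):
    for sx in(-11,11):
      q=((proj(n,p+R@np.array([sx,42.5*sy,25-rt]))[0]-off+.5)*k).astype(int);cv2.circle(a,tuple(map(int,q)),3,col,-1)
cv2.imwrite('pics/t3.png',a)
```

```text
base [[360.67925015 126.24406387]] [[307.09228041 422.49416288]]
-48 [[320.0, 460.0], [330.0, 399.0]]
-60 [[310.0, 433.0], [321.0, 373.0]]
-80 [[293.0, 388.0], [305.0, 328.0]]
-100 [[276.0, 343.0], [288.0, 282.0]]
```

View pics/t3.png

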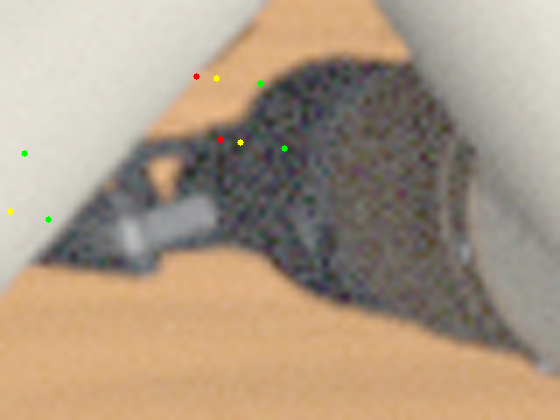

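Run:
```python
from rel import *
for n,off,sz,p in(('scene',[255,250],(38,48),(595.3,-133.1,.319)),('top',[338,185],(36,32),(590.1,-134.8,.318))):
    k=11;rows=[]
    a0=cam[n]["image"][:,:,::-1][off[1]:off[1]+sz[1],off[0]:off[0]+sz[0]].astype(float)
    a0=np.clip((a0/255)**.7*280,0,255).astype(np.uint8)
    a0=cv2.resize(a0,None,fx=k,fy=k,interpolation=cv2.INTER_CUBIC)
    b=a0.copy()
    th=np.linspace(0,2*np.pi,40)
    for s,c in((5,(0,0,255)),(9,(0,255,0)),(13,(255,0,0))):
        for xe in (24+s,):
            q=((proj(n,W(p,np.c_[0*th+xe,13*np.cos(th),85+13*np.sin(th)]))-off+.5)*k).astype(int)
            cv2.polylines(b,[q.reshape(-1,1,2)],True,c,1)
    o=np.hstack([a0,b]);sc=min(1,800/o.shape[1],600/o.shape[0]);cv2.imwrite(f'pics/b_{n}.png',cv2.resize(o,None,fx=sc,fy=sc))
```

```text
(no output)
```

View pics/b_scene.png

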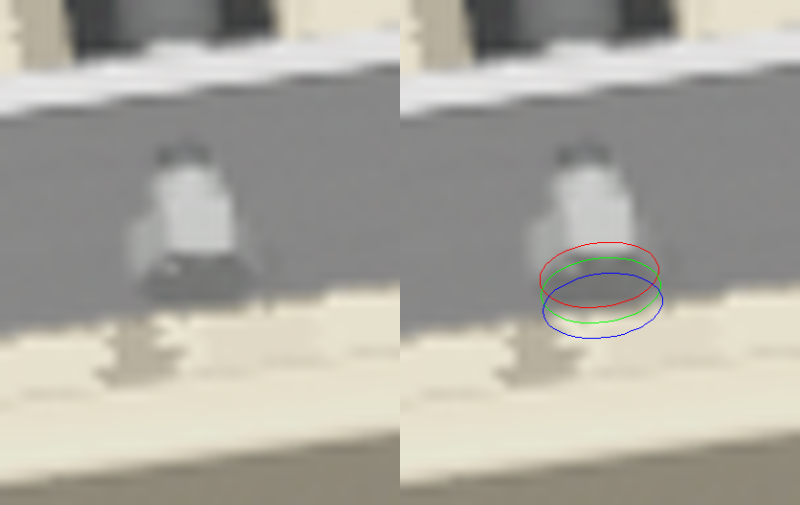

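View pics/b_top.png

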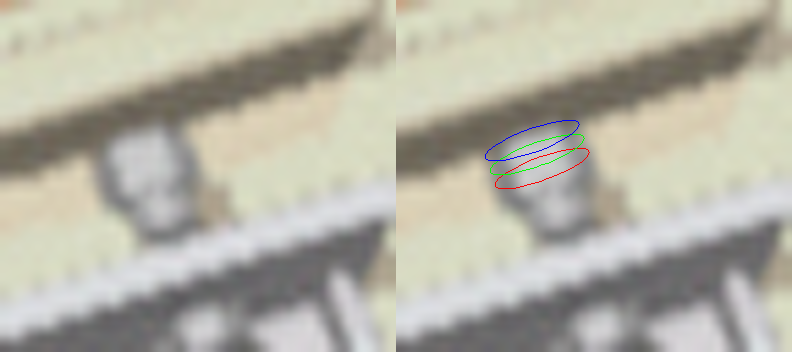

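```bash
python3 -c "
from rel import *
rel((29,0,105))"
```

```text
t 2.175 stand pos [ 27.2  -1.8 154.4]
shift tool mm [-1.6  1.9 49.4] turn deg 0.04 F [-0.   0.4  0.4] w 42.7 tilt [ 0.004 -0.    -1.   ]
```

Emit:
drive_tool --plan '[[[-0.0015,0.0015,0.009],0],[[0,0,0.01],0],[[0,0,0.01],0],[[0,0,0.01],0],[[0,0,0.01],0],[[0,0,0],0],[[0,0,0],0]]'

```text
clock: 3.05
position: [619.1, -125.0, 103.3]
ee_rot: [-0.159, 0.987, -0.0, 0.0]
contact_force: [0.1, -0.2, 0.3]
gripper_width: 42.3
```

```bash
cat > look.py <<'E'
from rel import *
tag=sys.argv[1]
rel((29,0,91))
for n,off,sz in(('scene',[240,235],(65,55)),('top',[325,165],(65,50))):
    d=arm.get_image(n)
    a=d["image"][:,:,::-1][off[1]:off[1]+sz[1],off[0]:off[0]+sz[0]].astype(float)
    a=np.clip((a/255)**.45*280,0,255).astype(np.uint8)
    cv2.imwrite(f'pics/{n}{tag}.png',cv2.resize(a,None,fx=10,fy=10,interpolation=cv2.INTER_CUBIC))
rel((29,0,91))
E
python3 look.py _4
```

```text
t 3.05 stand pos [ 27.9   0.3 103.3]
shift tool mm [-1.1 -0.3 12.3] turn deg 0.05 F [ 0.1 -0.2  0.3] w 42.3 tilt [ 0. -0. -1.]
t 3.15 stand pos [ 28.    0.3 103.6]
shift tool mm [-1.  -0.2 12.6] turn deg 0.04 F [ 0.4 -0.2  1.5] w 42.8 tilt [ 0.001 -0.    -1.   ]
```

View pics/scene_4.png

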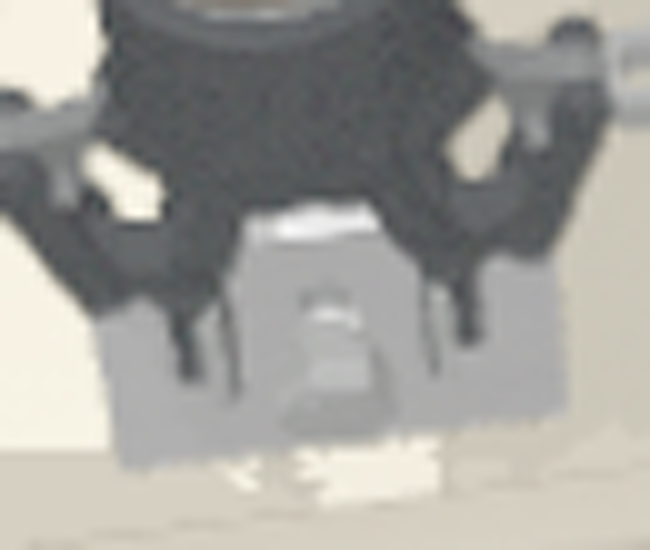

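View pics/top_4.png

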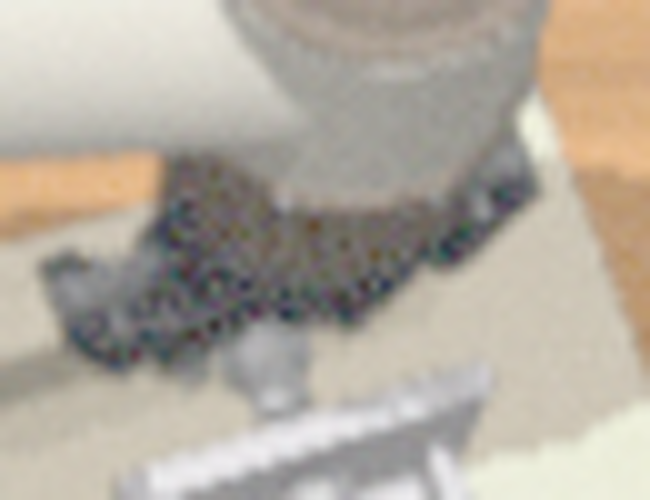

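Run:
```python
from rel import *
for x in(17,28,39):
  for z in(78,86,95,104): print(x,z,((proj('scene',W(P0,[(x,21,z),(x,-21,z)]))-[240,235]+.5)*10).round(0).ravel(),((proj('top',W(P0,[(x,21,z),(x,-21,z)]))-[325,165]+.5)*10).round(0).ravel())
```

```text
17 78 [426. 363. 246. 386.] [203. 412. 340. 367.]
17 86 [423. 344. 242. 367.] [205. 404. 343. 360.]
17 95 [421. 323. 239. 346.] [207. 396. 346. 351.]
17 104 [418. 301. 235. 325.] [209. 388. 349. 343.]
28 78 [431. 402. 250. 426.] [191. 377. 328. 332.]
28 86 [428. 384. 246. 407.] [192. 369. 330. 325.]
28 95 [426. 363. 242. 386.] [194. 361. 333. 316.]
28 104 [423. 341. 239. 365.] [196. 352. 336. 307.]
39 78 [435. 442. 253. 466.] [178. 342. 315. 298.]
39 86 [433. 424. 250. 448.] [180. 334. 318. 290.]
39 95 [430. 403. 246. 427.] [182. 325. 320. 281.]
39 104 [428. 382. 243. 405.] [184. 316. 323. 272.]
```

Emit:
drive_tool --plan '[[[-0.001,0,0.008],0],[[0,0,0.008],0],[[0,0,0.007],0],[[0,0,0],0],[[0,0,0],0]]'

```text
clock: 3.78
position: [619.9, -124.7, 80.2]
ee_rot: [-0.159, 0.987, -0.0, 0.0]
contact_force: [0.8, 0.6, 0.5]
gripper_width: 42.6
```

```bash
python3 look.py _5
```

```text
t 3.775 stand pos [28.8  0.3 80.2]
shift tool mm [ -0.2  -0.3 -10.8] turn deg 0.04 F [0.8 0.6 0.5] w 42.6 tilt [ 0. -0. -1.]
t 3.875 stand pos [28.9  0.3 80.4]
shift tool mm [ -0.1  -0.3 -10.6] turn deg 0.04 F [-0.5 -0.4  1.5] w 42.6 tilt [ 0.001 -0.    -1.   ]
```

View pics/scene_5.png

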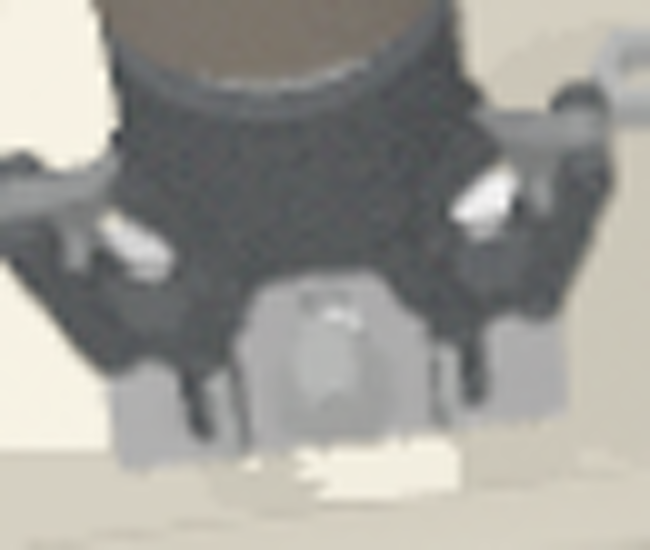

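View pics/top_5.png

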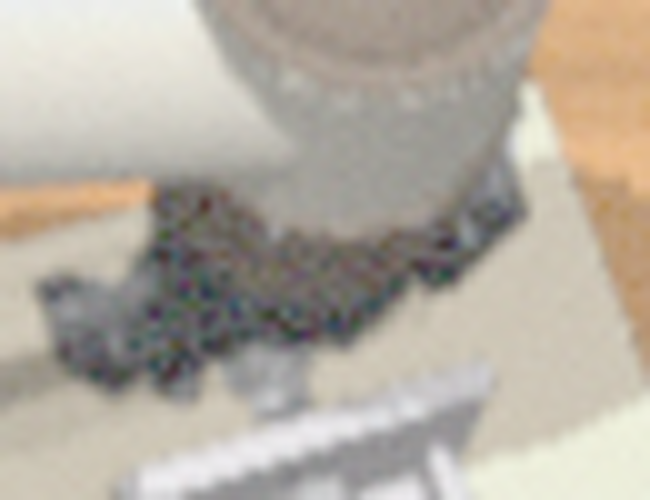

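Emit:
drive_tool --plan '[[[0,0,0.003],0],[[0,0,0],0],[[0,0,0],0]]' --fingers 0.3

```text
clock: 4.25
position: [619.8, -124.7, 77.1]
ee_rot: [-0.159, 0.987, -0.0, -0.0]
contact_force: [-0.5, 0.5, -0.1]
gripper_width: 29.7
```

```bash
python3 look.py _6
```

```text
t 4.25 stand pos [28.6  0.4 77.1]
shift tool mm [ -0.3  -0.4 -13.9] turn deg 0.04 F [-0.5  0.5 -0.1] w 29.7 tilt [-0. -0. -1.]
t 4.35 stand pos [28.7  0.3 77.2]
shift tool mm [ -0.3  -0.3 -13.8] turn deg 0.04 F [ 0.1 -0.2  0.3] w 29.7 tilt [ 0. -0. -1.]
```

View pics/scene_6.png

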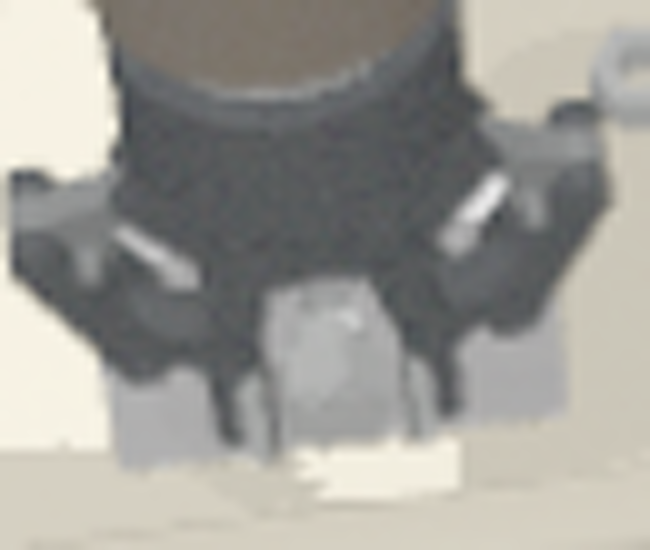

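View pics/top_6.png

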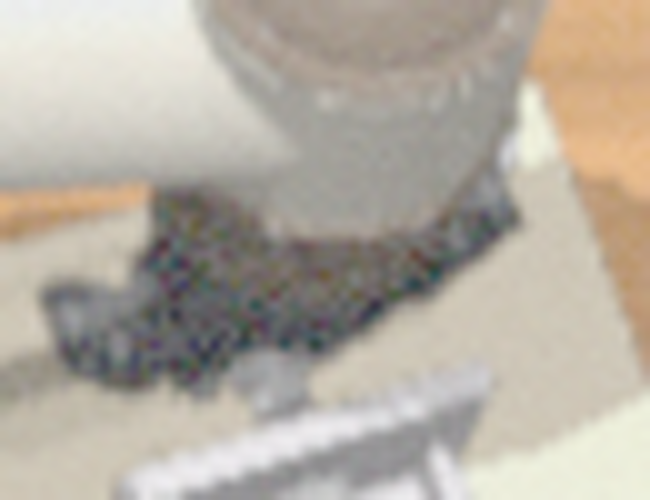

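Half-closed, the pads straddle the head, with tips at about (272,455) and (412,435). The head spans columns 280–385, so I close on it.

Emit:
drive_tool --plan '[[[0,0,0],0],[[0,0,0],0],[[0,0,0],0],[[0,0,0],0],[[0,0,0],0],[[0,0,0],0]]' --fingers 1

```text
clock: 5.1
position: [620.2, -125.2, 77.5]
ee_rot: [-0.159, 0.987, -0.0, 0.0]
contact_force: [1.4, -5.2, 0.9]
gripper_width: 23.3
```

```bash
python3 -c "
from rel import *
rel((29,0,77))
print(arm.read_state()['wrist_torque'])"
```

```text
t 5.1 stand pos [28.8 -0.3 77.5]
shift tool mm [-0.2  0.3  0.5] turn deg 0.04 F [ 1.4 -5.2  0.9] w 23.3 tilt [ 0.001 -0.001 -1.   ]
[-1.44367133 -0.15788004 -0.10128859]
```

Emit:
drive_tool --plan '[[[0,-0.0006,0],0],[[0,0,0],0],[[0,0,0],0],[[0,0,0],0],[[0,0,0],0],[[0,0,0],0],[[0,0,0],0],[[0,0,0],0]]'

```text
clock: 6.1
position: [620.2, -125.3, 77.4]
ee_rot: [-0.159, 0.987, -0.0, 0.0]
contact_force: [0.3, -3.0, 5.1]
gripper_width: 23.3
```

```bash
python3 look.py _7
```

```text
t 6.1 stand pos [28.8 -0.3 77.4]
shift tool mm [ -0.2   0.3 -13.6] turn deg 0.05 F [ 0.3 -3.   5.1] w 23.3 tilt [ 0.001 -0.    -1.   ]
t 6.2 stand pos [28.8 -0.3 77.4]
shift tool mm [ -0.2   0.3 -13.6] turn deg 0.04 F [ 1.1 -3.6  5.8] w 23.2 tilt [ 0. -0. -1.]
```

View pics/scene_7.png

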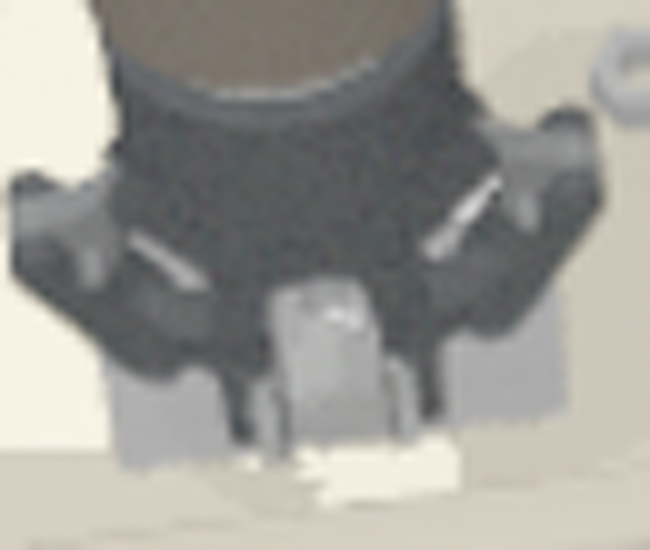

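View pics/top_7.png

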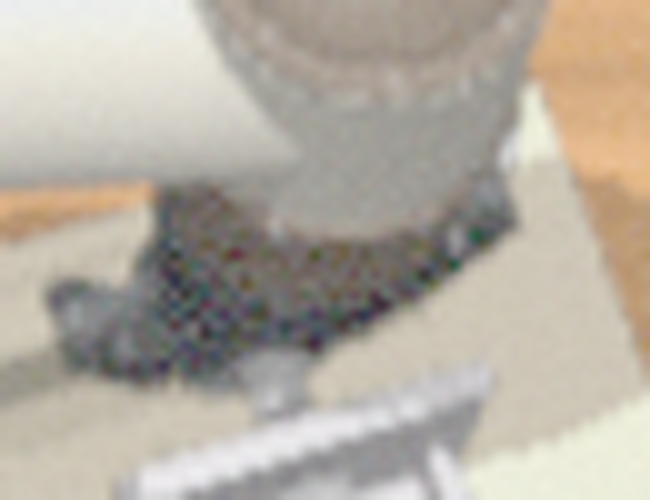

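Emit:
drive_tool --plan '[[[0.001,0,0],0],[[0.001,0,0],0],[[0.001,0,0],0],[[0.001,0,0],0],[[0.001,0,0],0]]'

```text
clock: 6.82
position: [615.6, -126.8, 77.5]
ee_rot: [-0.159, 0.987, -0.0, 0.001]
contact_force: [3.3, -2.0, 4.5]
gripper_width: 23.2
```

```bash
python3 -c "
from rel import *
rel((24,0,77))"
```

```text
t 6.825 stand pos [24.1 -0.3 77.5]
shift tool mm [0.1 0.3 0.5] turn deg 0.05 F [ 3.3 -2.   4.5] w 23.2 tilt [ 0.001 -0.    -1.   ]
```

Emit:
drive_tool --plan '[[[0.001,0,0],0],[[0.001,0,0],0]]'

```text
clock: 7.08
position: [613.6, -127.4, 77.4]
ee_rot: [-0.159, 0.987, -0.0, 0.0]
contact_force: [4.1, -2.0, 5.7]
gripper_width: 23.1
```

Emit:
drive_tool --plan '[[[0.001,0,0],0],[[0,0,0],0]]'

```text
clock: 7.32
position: [612.5, -127.8, 77.4]
ee_rot: [-0.159, 0.987, -0.0, 0.0]
contact_force: [3.0, -2.7, 5.6]
gripper_width: 23.1
```

Emit:
drive_tool --plan '[[[0.001,0,0],0],[[0,0,0],0]]'

```text
clock: 7.58
position: [611.7, -128.1, 77.5]
ee_rot: [-0.159, 0.987, -0.0, 0.0]
contact_force: [3.3, -2.0, 5.2]
gripper_width: 23.2
```

Emit:
drive_tool --plan '[[[0.001,0,0],0],[[0,0,0],0]]'

```text
clock: 7.82
position: [611.7, -128.1, 77.5]
ee_rot: [-0.159, 0.987, -0.0, 0.002]
contact_force: [5.9, -1.1, 4.2]
gripper_width: 22.6
```

Emit:
drive_tool --plan '[[[0.001,0,0],0],[[0,0,0],0]]'

```text
clock: 8.07
position: [611.7, -128.1, 77.5]
ee_rot: [-0.159, 0.987, -0.0, 0.003]
contact_force: [6.9, -0.1, 3.1]
gripper_width: 23.1
```

Emit:
drive_tool --plan '[[[0.001,0,0],0],[[0,0,0],0]]'

```text
clock: 8.32
position: [611.6, -128.1, 77.6]
ee_rot: [-0.159, 0.987, -0.0, 0.004]
contact_force: [9.1, 0.8, 2.1]
gripper_width: 23.3
```

Emit:
drive_tool --plan '[[[0.001,0,0],0],[[0.001,0,0],0],[[0,0,0],0],[[0,0,0],0]]'

```text
clock: 8.82
position: [611.6, -128.2, 77.7]
ee_rot: [-0.16, 0.987, -0.0, 0.006]
contact_force: [12.5, 2.2, 0.3]
gripper_width: 23.1
```

```bash
python3 look.py _8
python3 - <<'E'
from rel import *
print(arm.read_state()["wrist_torque"])
a=cv2.imread('pics/top_7.png');b=cv2.imread('pics/top_8.png')
cv2.imwrite('pics/cmp.png',np.hstack([a[300:450,120:400],b[300:450,120:400]]).repeat(1,0))
E
```

```text
t 8.825 stand pos [19.8 -0.4 77.7]
shift tool mm [ -9.4   0.3 -13.2] turn deg 0.1 F [12.5  2.2  0.3] w 23.1 tilt [ 0.011  0.001 -1.   ]
t 8.925 stand pos [19.8 -0.4 77.7]
shift tool mm [ -9.4   0.3 -13.2] turn deg 0.1 F [12.1  1.9  0.4] w 23.1 tilt [ 0.011  0.001 -1.   ]
[ 0.54217919 -3.42905407 -0.12471807]
```

View pics/scene_8.png

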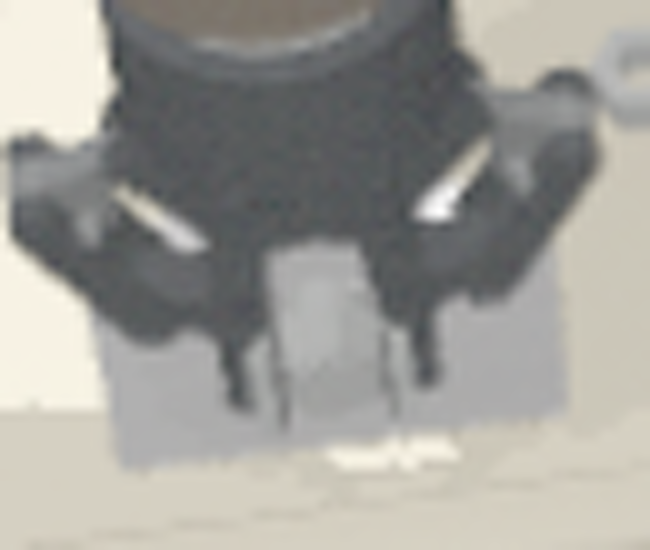

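View pics/cmp.png

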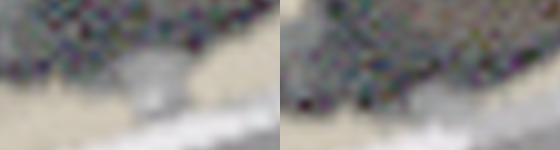

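Run:
```python
from rel import *
out=[]
th=np.linspace(0,2*np.pi,7)+0
d=arm.get_image('scene');n='scene';off=[255,245];sz=(40,45);k=10;p=(595.3,-133.1,.319)
for img,ss in((cam[n]["image"],(5,7,9)),(d["image"],(-2,0,2))):
    a=img[:,:,::-1][off[1]:off[1]+sz[1],off[0]:off[0]+sz[0]].astype(float)
    a=np.clip((a/255)**.6*280,0,255).astype(np.uint8);a=cv2.resize(a,None,fx=k,fy=k,interpolation=cv2.INTER_CUBIC)
    for s,c in zip(ss,((0,0,255),(0,255,0),(255,0,0))):
        t2=np.linspace(0,2*np.pi,50)
        q=((proj(n,W(p,np.c_[0*t2+24+s,12*np.cos(t2),85+12*np.sin(t2)]))-off+.5)*k).astype(int)
        cv2.polylines(a,[q.reshape(-1,1,2)],True,c,1)
    out.append(a)
cv2.imwrite('pics/cmp2.png',np.hstack(out))
rel((19.8,0,77))
```

```text
t 8.975 stand pos [19.8 -0.4 77.7]
shift tool mm [0.  0.4 0.7] turn deg 0.1 F [12.2  1.5  0.1] w 23.5 tilt [ 0.011  0.001 -1.   ]
```

View pics/cmp2.png

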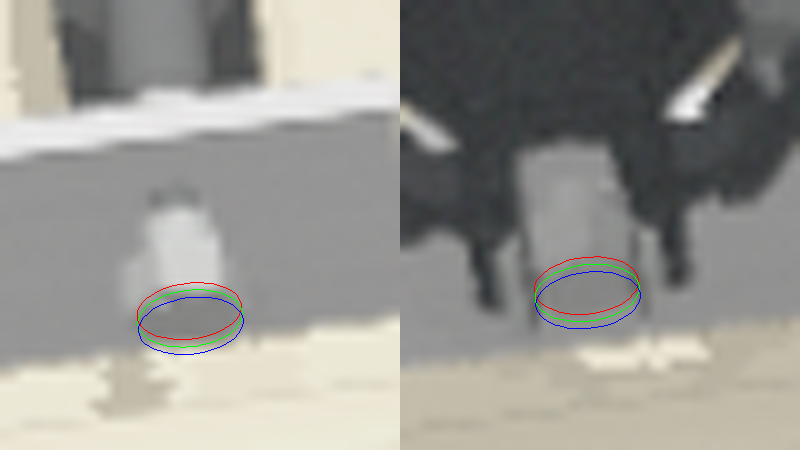

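Emit:
drive_tool --plan '[[[0,0,0],0],[[0,0,0],0],[[0,0,0],0],[[0,0,0],0],[[0,0,0],0],[[0,0,0],0],[[0,0,0],0],[[0,0,0],0]]'

```text
clock: 9.98
position: [611.6, -128.2, 77.7]
ee_rot: [-0.16, 0.987, -0.0, 0.006]
contact_force: [12.5, 0.9, -1.5]
gripper_width: 22.9
```

Run:
```python
from rel import *
rel((19.8,0,77))
print(arm.job_done())
```

```text
t 9.975 stand pos [19.8 -0.4 77.7]
shift tool mm [0.  0.4 0.7] turn deg 0.1 F [12.5  0.9 -1.5] w 22.9 tilt [ 0.011  0.001 -1.   ]
the job is handed in; nothing more can be done
None
```

The bolt head is gripped from above in the gap and pushed to a hard stop against the bracket. I handed the job in at about 10 s, still holding and pushing.

- **Seating:** The bolt slid about 9 mm against roughly 3 N. It then stopped dead: five more 1 mm push steps gave no further movement, and the force rose to about 12 N. A check with the scene camera put the head at its home position, to within about 2 mm.
- **Keeping the head from turning:** The finger opening stayed at about 23 mm, and the force and pose were steady for the last second. That fits the head being held on its flats. I did not measure its angle directly.
- **Loose items:** I saw no contact with any of them, but I did not check each one in a picture afterwards.

**Checks that disagreed:**
- The two cameras differed by about 5 mm on where the stand is, so I used a value in between.
- The fingertips looked up to about 25 mm higher in the pictures than the stated tool geometry. I chose a grip height, TCP at about 77 mm, that works either way.
- The finger opening reads about 1 mm under the nominal 24 mm across flats.

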